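Find the high post of a furnace hearth base

TASK

Take the orange-handled probe and touch its flat foot on the ceramic top of the red post, then the yellow post, then the blue post of the furnace's hearth base, to find which stands highest. Then leave the probe standing upright, by itself, in the middle of the highest post.

Things in the scene. Friction and masses are not known exactly. Their poses are not given: they have to be found in the camera images.
- probe: loose contact probe, 110 mm tall, 0.15 to 0.31 kg, standing upright on the black bench at the start: a flat round steel foot 36 mm across and 12 mm thick, a thin steel stem 16 mm across, and from 50 mm to 110 mm above the underside a round orange grip 26 mm across (with two thin black bands, 27 mm). Origin: centre of the foot's underside; z up along the grip. Not to be confused with the 98 mm tall graphite plunger with a wooden grip that stands nearby (100 mm or more away).
- post_red: fixed, rigid, round support post marked red, standing in the steel hearth base: a flat white ceramic top disc 60 mm across, with a red collar 74 mm across showing all round, 6 mm lower. Its origin is the centre of the ceramic top face, z up; its height is this post's own screw setting, 55 to 85 mm above the bench. The three posts stand on a circle of 80 mm radius, 139 mm apart centre to centre, any colour in any place.
- post_yellow: fixed, rigid, round support post marked yellow, standing in the steel hearth base: a flat white ceramic top disc 60 mm across, with a yellow collar 74 mm across showing all round, 6 mm lower. Its origin is the centre of the ceramic top face, z up; its height is this post's own screw setting, 55 to 85 mm above the bench. The three posts stand on a circle of 80 mm radius, 139 mm apart centre to centre, any colour in any place.
- post_blue: fixed, rigid, round support post marked blue, standing in the steel hearth base: a flat white ceramic top disc 60 mm across, with a blue collar 74 mm across showing all round, 6 mm lower. Its origin is the centre of the ceramic top face, z up; its height is this post's own screw setting, 55 to 85 mm above the bench. The three posts stand on a circle of 80 mm radius, 139 mm apart centre to centre, any colour in any place.

How it is judged (in metres and radians):
On the way, in this order (a step that is already met when the one before it is completed fails the run):
1. the probe's foot touches the top of the red post, near its middle and upright (contact force between probe and post_red above 0.5 N and horizontal distance between probe and post_red below 0.018 m and angle between probe's own z axis and vertical below 0.2 rad), for 0.1 s.
2. the probe's foot touches the top of the yellow post, near its middle and upright (contact force between probe and post_yellow above 0.5 N and horizontal distance between probe and post_yellow below 0.018 m and angle between probe's own z axis and vertical below 0.2 rad), for 0.1 s.
3. the probe's foot touches the top of the blue post, near its middle and upright (contact force between probe and post_blue above 0.5 N and horizontal distance between probe and post_blue below 0.018 m and angle between probe's own z axis and vertical below 0.2 rad), for 0.1 s.
At the end, for the whole second after the job is handed in: The probe stands released, at rest and upright (within 10 degrees), its foot on the ceramic top within 18 mm of the centre of the highest post; a post less than 5 mm lower than the highest counts as highest too (((horizontal distance between probe and post_red below 0.018 m and z of probe in the frame of post_red between -0.004 and 0.004 m and z of post_red in the frame of post_yellow above -0.005 m and z of post_red in the frame of post_blue above -0.005 m) or (horizontal distance between probe and post_yellow below 0.018 m and z of probe in the frame of post_yellow between -0.004 and 0.004 m and z of post_yellow in the frame of post_red above -0.005 m and z of post_yellow in the frame of post_blue above -0.005 m) or (horizontal distance between probe and post_blue below 0.018 m and z of probe in the frame of post_blue between -0.004 and 0.004 m and z of post_blue in the frame of post_red above -0.005 m and z of post_blue in the frame of post_yellow above -0.005 m)) and angle between probe's own z axis and vertical below 0.17 rad and linear speed of probe below 0.02 m/s); the robot touches nothing.
It also fails if it takes over 54 s, if anything falls off the work surface, if the arm or the gripper's body presses on something with over 40 N, if the wrist force passes 120 N, or if a joint passes its speed limit or range.

ROBOT

A 6-joint arm with a two-finger parallel gripper is mounted at the origin on the work surface. World frame = base frame: x ahead of the robot, y to its left, z up, the work surface at z = 0. Lengths are in mm, angles in degrees, forces in N, time in s.
With the tool pointing down it reaches from about 275 to 825 mm from the base axis. Payload 4.9 kg.
Tool frame: the origin (TCP) lies where the fingers leave the gripper's body, on its centre line; the fingertips stand 73 mm ahead of it and the grasp point (between the pads) lies 54 mm ahead of it (ctrl.tcp_to_grasp is the distance from the TCP to the grasp point, in mm); z points along the fingers, y is the direction in which the jaws open and shut (so a half turn about z gives the same grasp; the last joint's range is limited). The gripper opens to 85 mm and grips with 20 to 120 N. Pads are 22 mm wide; open, the fingers measure 114 mm over their backs; the gripper's body (76 mm by 85 mm) begins 54 mm behind the grasp point. The pads swing forward as they close: fully open they stand 13 mm farther back than shut.
Start: joints at [-75.814, 18.69, -11.035, 60.275, 0, 82.311], TCP at [204.938, -510.411, 303.881] pointing down, gripper open.
Joint ranges: [-152.03, 152.03], [-55.5, 102.48], [-74.3, 77.21], [-110.64, 120.58], [-84.22, 78.4], [-180, 180]. Speed limits (degrees/s): [147.25, 147.25, 180, 180, 180, 180].

INTERFACE

Orientations are given as a 3x3 rotation matrix whose columns are the frame's x, y, z axes.
In Python, from plant import ctrl, get_image, job gives the robot as it stands. Calls block until the motion is done:
- ctrl.goto(position, orientation): joint-space move of the TCP to a pose.
- ctrl.move_l(position, vel=150, orientation=None, guard=None): straight line of the TCP; orientation=None keeps the orientation; vel is the mean speed in mm/s. With guard (N) it stops when the force on the tool has changed by that much, and returns True; else False.
- ctrl.goto_joints(angles): joint-space move.
- ctrl.command_gripper(opening, newtons=None): finger opening in mm; newtons is the grip in N (None keeps the last); returns when the fingers have stopped.
- ctrl.dwell(seconds).
- ctrl.solve_ik(position, orientation): joint angles nearest the present ones, or None.
- get_image(name): name is "scene" or "top"; returns a dict with "frame" (400x640x3 uint8, red, green, blue), "fx", "fy", "cx", "cy" (pixels), "camera_from_world" (4x4, takes a point from world to camera coordinates). Camera axes: x right, y up, looking along -z (the intrinsics and any distortion apply to the point x, -y, -z); pixel columns grow to the right and rows downward; lengths in mm; the calibration is good to about 2 mm. A picture is of the moment at which its call begins. There is no depth.
A pose or a line that the arm cannot do raises ctrl.IKError and nothing moves.
- job.sign_off(): hands the job in, once; it reports no verdict.
Readings, each from a call of its own:
- ctrl.read_clock(): time.
- ctrl.read_joints(): joint angles.
- ctrl.read_joint_velocities(): joint speeds.
- ctrl.read_joint_efforts(): joint torques, N m.
- ctrl.read_tool_pos(): TCP position.
- ctrl.read_tcp_rot(): TCP orientation.
- ctrl.read_contact_force(): force on the tool from outside, world axes, zero at the start.
- ctrl.read_torque(): the same for the moment, N m.
- ctrl.read_width(): finger opening in mm.
Only numpy, scipy, OpenCV 4.12 (cv2) and the standard library are available. Lean on these libraries where they do the work, as an engineer would, in place of code of your own. Each camera call takes 0.05 s, during which the arm holds its last target. There are 200 camera calls.

## Working session

There is one attempt and no reset: what is moved stays moved. The work goes in short steps, each a Python script; the robot and the scene stay as the last script left them, time stands still between calls to the robot, and variables do not carry over. Pictures are saved under pics/ and viewed, about 8 in all and at most 12, crops included, and the job is handed in when it is done.

```bash
mkdir -p pics; ls; python3 - <<'E'
from plant import ctrl, get_image
import cv2, numpy as np
for n in("scene","top"):
    d=get_image(n); cv2.imwrite(f"pics/{n}0.png",d["frame"][:,:,::-1])
    print({k:(np.round(v,3) if k!="frame" else v.shape) for k,v in d.items()})
print(ctrl.read_clock(),ctrl.tcp_to_grasp,ctrl.read_tcp_rot())
E
```

```text
pics
{'frame': (400, 640, 3), 'fx': np.float64(422.04), 'fy': np.float64(422.04), 'cx': np.float64(317.499), 'cy': np.float64(201.657), 'camera_from_world': array([[-7.85000e-01,  6.19000e-01,  9.00000e-03,  4.33977e+02],
       [-4.45000e-01, -5.74000e-01,  6.87000e-01,  1.48078e+02],
       [ 4.31000e-01,  5.35000e-01,  7.27000e-01, -9.95938e+02],
       [ 0.00000e+00,  0.00000e+00,  0.00000e+00,  1.00000e+00]])}
{'frame': (400, 640, 3), 'fx': np.float64(488.376), 'fy': np.float64(488.376), 'cx': np.float64(314.538), 'cy': np.float64(206.056), 'camera_from_world': array([[-3.00000e-03, -1.00000e+00, -7.00000e-03, -4.66000e+00],
       [ 9.92000e-01, -4.00000e-03,  1.29000e-01, -5.38371e+02],
       [-1.29000e-01, -6.00000e-03,  9.92000e-01, -1.04311e+03],
       [ 0.00000e+00,  0.00000e+00,  0.00000e+00,  1.00000e+00]])}
0.1 53.900000000000006 [[ 9.28008183e-01  3.72559610e-01 -3.85974620e-04]
 [ 3.72559749e-01 -9.28006945e-01  1.53085933e-03]
 [ 2.12149227e-04 -1.56444859e-03 -9.99998754e-01]]
```

View pics/scene0.png

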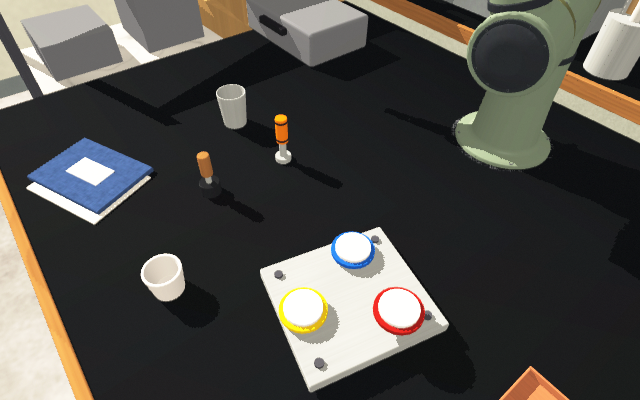

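View pics/top0.png

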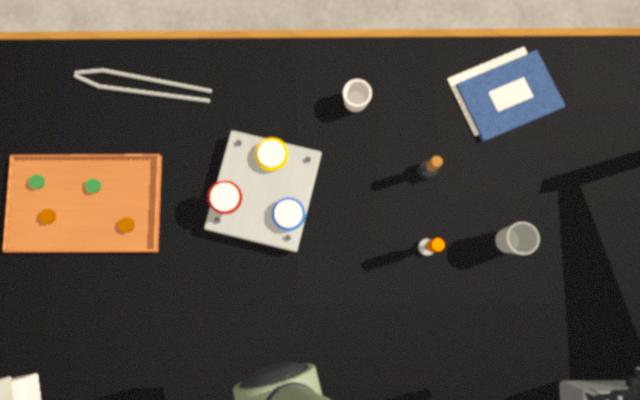

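The scene view shows the probe with its foot at (283,157) and grip top at (281,119). The posts are at red (400,308), yellow (303,309) and blue (353,249). In the top view the probe foot is at (427,247) with its grip top at (438,244), and the posts are red (224,197), yellow (271,155) and blue (288,214). Next I'll triangulate, refining the post pixels by colour.

```bash
cat > h.py <<'E'
import numpy as np, cv2
from plant import ctrl, get_image, job
def P(d):
    K=np.array([[d["fx"],0,d["cx"]],[0,d["fy"],d["cy"]],[0,0,1]])
    return K@(np.diag([1,-1,-1])@np.array(d["camera_from_world"])[:3])
def tri(ds,uv):
    X=cv2.triangulatePoints(P(ds[0]),P(ds[1]),np.float64(uv[0]),np.float64(uv[1]))[:,0]
    X=X[:3]/X[3]
    r=[np.round((lambda q:q[:2]/q[2])(P(d)@np.r_[X,1])-u,1) for d,u in zip(ds,uv)]
    return X,r
def onplane(d,uv,z):
    M=P(d); H=np.c_[M[:,0],M[:,1],M[:,2]*z+M[:,3]]
    q=np.linalg.solve(H,[uv[0],uv[1],1]); return q[:2]/q[2]
def down(yaw):  # jaw (y) axis at angle yaw+90
    c,s=np.cos(np.radians(yaw)),np.sin(np.radians(yaw))
    return np.array([[c,s,0],[s,-c,0],[0,0,-1.]])
E
python3 - <<'E'
from h import *
ds=[get_image(n) for n in("scene","top")]
G={"red":[(400,308),(224,197)],"yellow":[(303,309),(271,155)],"blue":[(353,249),(288,214)]}
hue={"red":[0,178],"yellow":[28],"blue":[112]}
for n,g in G.items():
    uv=[]
    for d,c,r in zip(ds,g,(32,20)):
        x0,y0=c[0]-r,c[1]-r
        im=d["frame"][y0:c[1]+r,x0:c[0]+r]; hsv=cv2.cvtColor(im,cv2.COLOR_RGB2HSV)
        w=((hsv[...,1]<60)&(hsv[...,2]>215)).astype(np.uint8)
        nn,lab,st,ce=cv2.connectedComponentsWithStats(w)
        k=lab[r,r]; 
        m=(lab==k).astype(np.uint8); ct=max(cv2.findContours(m,0,1)[0],key=cv2.contourArea)
        e=cv2.fitEllipse(cv2.convexHull(ct)); uv.append((e[0][0]+x0,e[0][1]+y0)); print(n,np.round(uv[-1],1),np.round(e[1],1),k)
    print(n,*tri(ds,uv))
print("foot",*tri(ds,[(283,157.5),(427,247)]),"top",*tri(ds,[(281,119.5),(438,244)]))
a=[cv2.resize(d["frame"][y-40:y+40,x-40:x+40],None,fx=5,fy=5,interpolation=2) for d,(x,y) in zip(ds,[(283,140),(432,246)])]
cv2.imwrite("pics/probe.png",np.hstack(a)[:,:,::-1])
E
```

```text
red [398.9 307.8] [37.5 43.3] 2
red [223.9 196.4] [27.5 28.3] 2
red [553.75944752 185.93319802  79.05190302] [array([-0.6, -0.1]), array([-0.2,  0.2])]
yellow [302.6 307.2] [37.2 39.9] 2
yellow [270.8 153.2] [26.1 26.7] 2
yellow [653.13610522  89.41649668  54.32912549] [array([-0.6, -0.1]), array([-0.2,  0.2])]
blue [363.2 244.4] [35.3 57.9] 1
blue [288.2 213. ] [28.  28.7] 2
blue [514.87931408  55.89489884  64.98761743] [array([-6.4, -1.2]), array([-2.9,  2.3])]
foot [ 448.16330666 -258.36945942    2.25175842] [array([-0.5, -0.1]), array([-0.2,  0.3])] top [ 448.84943756 -257.39282628  105.46446784] [array([-1.1, -0.2]), array([-0.5,  0.6])]
```

View pics/probe.png

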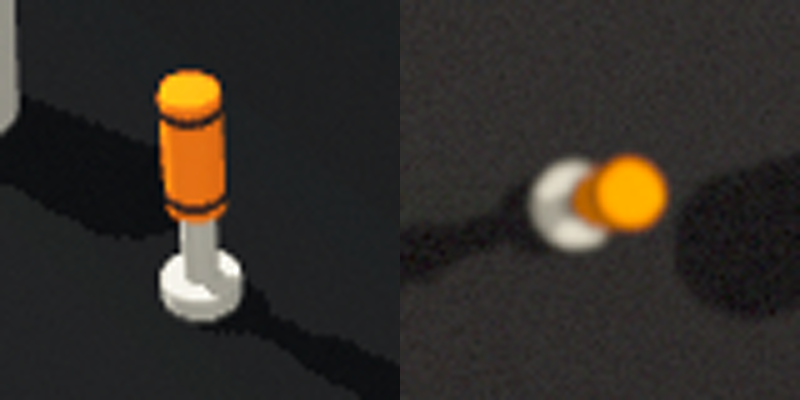

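The crop puts the grip's top centre at scene (281,118.4) and top (438,244.4), so the probe is upright at about (448.5,-258). The blue post's scene fit leaked onto the plate, so I'll re-triangulate it from the hand-read pixel. Then I'll grasp.

```bash
python3 - <<'E'
from h import *
ds=[get_image(n) for n in("scene","top")]
print("blue",*tri(ds,[(352.5,247.2),(288.2,213)]))
R=down(22)
for p in [(448.5,-258,134),(554,186,300),(653,89,300),(519,52,300)]: print(np.round(ctrl.solve_ik(p,R),0))
ctrl.command_gripper(85,60)
ctrl.goto([448.5,-258,250],R); ctrl.move_l([448.5,-258,134],vel=120)
ctrl.command_gripper(0,60); print("w",ctrl.read_width(),"z",ctrl.read_tool_pos())
ctrl.move_l([448.5,-258,270],vel=120); print("w",ctrl.read_width(),ctrl.read_contact_force(),ctrl.read_clock())
ds=[get_image(n) for n in("scene","top")]
a=[]
for d in ds:
    q=P(d)@[448.5,-258,190,1]; x,y=(q[:2]/q[2]).astype(int); a.append(cv2.resize(d["frame"][max(y-50,0):y+50,x-50:x+50],(400,400),interpolation=2)); print(x,y)
cv2.imwrite("pics/grasp.png",np.hstack(a)[:,:,::-1])
E
```

```text
blue [520.429792    50.89700642  53.66467253] [array([-0.7, -0.1]), array([-0.3,  0.3])]
[-38.  26. -29.  36.   0. 120.]
[ 11.  22.  -6.  61.   0. 169.]
[  1.  31.   7.  66.   0. 159.]
[ -2.  16. -16.  59.   0. 156.]
w 24.62833572268176 z [ 448.62473608 -258.07264121  134.24130579]
w 24.79348334563565 [-0.59061047  0.46276102 -1.23708783] 4.825
277 82
448 242
```

View pics/grasp.png

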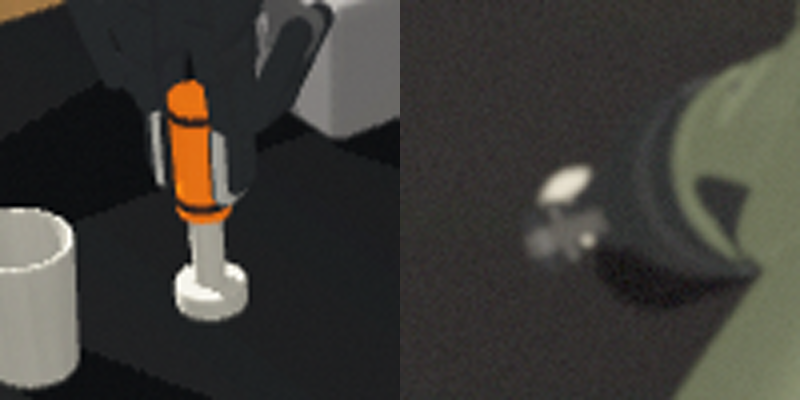

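The probe is held between the pads. In the scene crop the foot is at (211,283) and the grip top at (188,100). I'll compare that slope with a true vertical.

```bash
python3 - <<'E'
from h import *
for n,o in(("scene",(227,32)),("top",(398,192))):
    d=get_image(n)
    for z in (136,148,186,246): 
        q=P(d)@[448.5,-258,z,1]; print(n,z,np.round((q[:2]/q[2]-o)*4))
print(ctrl.read_torque())
E
```

```text
scene 136 [208. 298.]
scene 148 [207. 277.]
scene 186 [202. 209.]
scene 246 [194.  90.]
top 136 [174. 208.]
top 148 [180. 207.]
top 186 [201. 202.]
top 246 [237. 195.]
[-0.01631481 -0.02291224  0.02278118]
```

The tilt is about 3° at most and the foot offset about 2 mm, both fine. Now for the touches.

```bash
python3 - <<'E'
from h import *
R=down(22)
for n,x,y,ze in(("red",553.8,186,79),("yellow",653.1,89.4,54.5),("blue",520.4,51,54)):
    ctrl.goto([x,y,134+125],R)
    ctrl.move_l([x,y,134+ze+14],vel=120)
    f0=ctrl.read_contact_force()
    hit=ctrl.move_l([x,y,134+ze-12],vel=15,guard=5)
    p=ctrl.read_tool_pos(); f=ctrl.read_contact_force(); ctrl.dwell(0.4)
    p2=ctrl.read_tool_pos(); f2=ctrl.read_contact_force()
    print(n,hit,np.round(p2,1),"h",round(p[2]-134.2,1),np.round(f-f0,1),np.round(f2-f0,1),round(ctrl.read_width(),1),ctrl.read_clock())
    if not hit: break
    d=get_image("scene"); q=P(d)@[x,y,p[2]-120,1]; u,v=(q[:2]/q[2]).astype(int)
    cv2.imwrite(f"pics/t_{n}.png",cv2.resize(d["frame"][v-60:v+50,u-50:u+50],(360,396),interpolation=2)[:,:,::-1])
    ctrl.move_l([x,y,134+125],vel=120)
cv2.imwrite("pics/touch.png",cv2.resize(np.hstack([cv2.imread(f"pics/t_{n}.png") for n in("red","yellow","blue")]),(798,293)))
E
```

```text
red True [553.8 186.1 214.8] h 80.6 [ 0.2 -0.   6.4] [-0.6  0.3  8.3] 24.5 8.45
yellow True [653.1  89.4 190.4] h 56.2 [-0.2 -0.   5.9] [-1.4  0.7  6.2] 24.7 11.5833
blue True [520.4  51.  190.3] h 56.1 [ 0.3 -0.1  7.1] [-0.5 -0.1  7.6] 24.9 14.9167
```

View pics/touch.png

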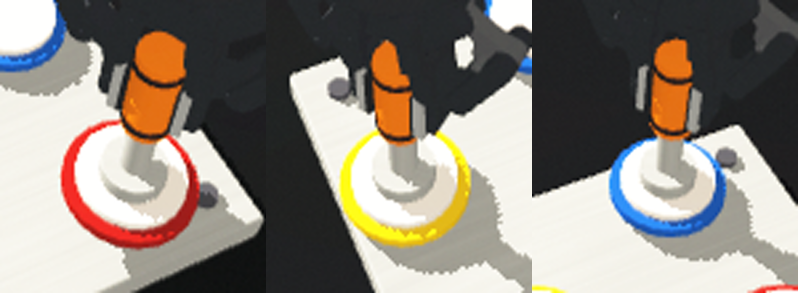

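All three touches registered with 6–8 N, and the pictures show the foot near the middle of each disc and upright. Red stands highest (80.6 mm, against 56.2 and 56.1), so I'll place the probe there.

```bash
python3 - <<'E'
from h import *
R=down(22); x,y=553.8,186
ctrl.goto([x,y,134+125],R); ctrl.move_l([x,y,134+90],vel=120)
print(ctrl.move_l([x,y,134+70],vel=15,guard=4), ctrl.read_tool_pos())
ctrl.dwell(.3); ctrl.command_gripper(70); ctrl.dwell(.3)
z=ctrl.read_tool_pos()[2]
ctrl.move_l([x,y,z+40],vel=60); ctrl.move_l([x,y,z+120],vel=150)
ctrl.goto([400,-150,350],R); ctrl.dwell(1)
print(ctrl.read_clock(),ctrl.read_contact_force())
a=[]
for n in("scene","top"):
    d=get_image(n); q=P(d)@[x,y,120,1]; u,v=(q[:2]/q[2]).astype(int); print(u,v)
    for z in(80.6,92.6,190.6): q=P(d)@[x,y,z,1]; print(n,z,np.round((q[:2]/q[2]-[u-40,v-40])*5))
    a.append(cv2.resize(d["frame"][v-40:v+40,u-40:u+40],(400,400),interpolation=2))
cv2.imwrite("pics/end.png",np.hstack(a)[:,:,::-1])
E
```

```text
True [553.7758004  186.08795321 214.8501496 ]
22.4667 [-0.25897074 -0.07667862  0.70624026]
402 292
scene 80.6 [183. 276.]
scene 92.6 [189. 254.]
scene 190.6 [249.  50.]
219 193
top 80.6 [223. 217.]
top 92.6 [217. 213.]
top 190.6 [167. 174.]
```

View pics/end.png

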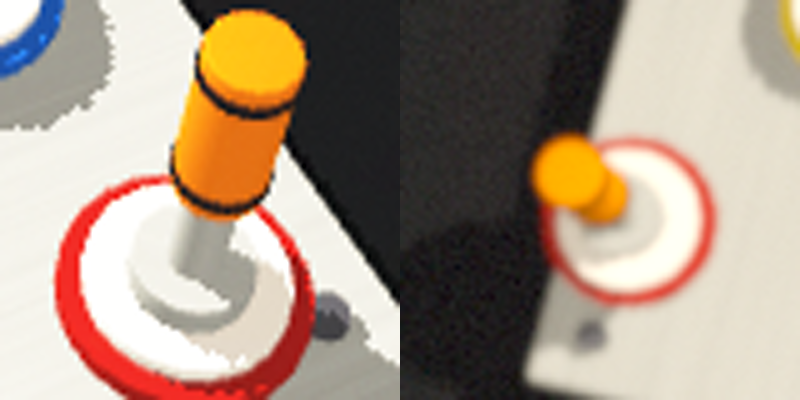

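The probe stands free and upright on red. Its grip top is at (253,52) in the scene crop, where (249,50) was predicted, and at (174,170) in the top crop, where (167,174) was predicted. That is within about 3 mm of the centre, and the foot lies flat on the disc.

```bash
python3 -c "
from plant import job
job.sign_off()"
```

```text
the job is handed in; nothing more can be done
```

I touched the probe's foot on the red, yellow and blue posts in that order, then left it standing on red, the highest, and handed the job in. No verdict came back.

| Post | Measured height (mm) | Contact force after a short hold (N) |
|---|---|---|
| Red | 80.6 | 8.3 |
| Yellow | 56.2 | 6.2 |
| Blue | 56.1 | 7.6 |

- **Final position:** in the last pictures from both cameras the probe stands upright by itself with its foot flat on the red post, about 3 mm from the centre. The arm was clear of everything, and the clock was at about 22.5 s when I took them.
- **Disagreements:** my first automatic fit of the blue post failed, so I read its position by hand instead. The probe also looked about 3° tilted in the grip after lifting, but it stood flat on each post.

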